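Select the marked gear on the pit-table run-in stand

TASK

On the gear run-in stand, push the black-knobbed gear lever through its H-shaped gate - back to the cross slot, across to the robot's right, and fully home in the right-hand slot that has the upright steel pin standing beyond its end (the other right-hand slot has only a flat washer). Only push it, with the fingertips or the outside of the fingers: do not take the knob between the fingers. Then leave the lever standing there by itself, without having disturbed the lap timer puck, the two shock bodies or the bumper block.

Things in the scene. Friction and masses are not known exactly. Their poses are not given: they have to be found in the camera images.
- selector: fixed gear selector of the run-in stand: grey box 160 (x) x 140 (y) x 100 mm high, topped by an aluminium gate plate; origin: centre of its underside, on the table; x points away from the robot (far), y left, z up; it may be turned up to 0.45 rad either way. A black gearbox 55 x 110 x 60 mm high with a motor to its left stands against the far side.
- gate_center (a point): centre of the H-gate, on the top of the gate plate (axes as the selector). Two slots along x at y = +18 (left) and -18 mm (right), each 16 mm wide and ending at x = +-32 mm, joined by a 16 mm wide cross slot along y at x = 0. The two tongues between the slots are 20 mm wide, with round ends 8 mm from the centre.
- lever (a joint): tilt of the gear lever along the slots, rad: + far (selector +x), - near; 0 is in the middle of the cross slot (free to cross within +-0.03); stops at +-0.29 = fully home. Starts anywhere along the left slot. The 10 mm steel lever pivots at the selector's centre, 20 mm above the table; friction alone holds it wherever it is left; 2 to 4 N at the knob moves it.
- sideways (a joint): tilt of the same lever across the gate, rad: + right (selector -y), - left; stops at +-0.22; about -0.21 in the left slot, above 0.18 in the right one. Same pivot point: a point of the upright lever is turned first by joint lever about the selector's y, then by joint sideways about its x.
- knob_center (a point): centre of the lever's black knob, 128.5 mm above the pivot along the lever; the knob is an upright cylinder, 24 mm in diameter and 47 mm tall, on the lever's axis (z along the lever); with the lever upright it reaches from 125 to 172 mm above the table. Axes as the lever.
- pin_top (a point): top centre of the upright steel pin, 14 mm in diameter, standing 22 mm high on the gate plate 60 mm from the selector's centre along x, in line with a right-hand slot: it marks the slot wanted (near or far right). Fixed.
- washer_top (a point): top centre of the flat steel washer, 24 mm in diameter, 3 mm thick, fixed on the gate plate in line with the other right-hand slot: the slot not wanted.
- puck_mid (a point): mid-height centre of the green glass lap timer puck, 68 mm in diameter, 22 mm high, loose on the table to the left of the selector; leave alone
- shock1_mid (a point): centre of a chrome shock body, 67 mm long, 20 mm thick, lying loose on the table to the right of the selector; leave alone
- shock2_mid (a point): centre of the other chrome shock body, same size, lying loose to the right of the selector, farther from the robot; leave alone
- bumper_mid (a point): centre of the white nylon bumper block, 40 x 90 x 30 mm high, lying loose on the robot's side of the selector; leave alone

How it is judged:
By the outcome, as a careful person would: the job done as asked, in the order asked, and still so for the second after the job is handed in, with the robot touching nothing.
It also fails if it takes over 51 s, if anything falls off the work surface, if the arm or the gripper's body presses on something with over 40 N, if the wrist force passes 120 N, or if a joint passes its speed limit or range.

ROBOT

A 7-joint arm with a two-finger parallel gripper is mounted at the origin on the work surface. World frame = base frame: x ahead of the robot, y to its left, z up, the work surface at z = 0. Lengths are in m, angles in rad, forces in N, time in s.
With the tool pointing down it reaches from about 0.35 to 0.9 m from the base axis. Payload 19.9 kg.
Tool frame: the origin (TCP) lies between the finger pads; the fingertips stand 19 mm ahead of it and the grasp point (between the pads) is the TCP; z points along the fingers, y is the direction in which the jaws open and shut (so a half turn about z gives the same grasp; the last joint's range is limited). The gripper opens to 94 mm and grips with 3 to 60 N. Pads are 16 mm wide; open, the fingers measure 119 mm over their backs; the gripper's body (75 mm by 177 mm) begins 78 mm behind the grasp point.
Start: joints at [-1.188, 0.417, -0.01, 1.614, 0.005, 1.111, -0.053], TCP at [0.257, 0.57, 0.224] pointing down, gripper open.
Joint ranges: [-2.81, 2.81], [-0.39, 2.02], [-1.27, 1.25], [0.06, 2.57], [-1.19, 4.33], [0.19, 2], [-2.82, 2.82]. Speed limits (rad/s): [1.89, 1.89, 2.39, 2.39, 3.01, 3.01, 3.01].

INTERFACE

Orientations are given as a 3x3 rotation matrix whose columns are the frame's x, y, z axes.
In Python, from rig import robot gives the robot as it stands. Calls block until the motion is done:
- robot.move_ptp(position, orientation): joint-space move of the TCP to a pose.
- robot.move_linear(position, velocity=0.15, frame=None, threshold=None): straight line of the TCP; frame=None keeps the orientation; velocity is the mean speed in m/s. With threshold (N) it stops when the force on the tool has changed by that much, and returns True; else False.
- robot.goto_joints(angles): joint-space move.
- robot.gripper_to(opening): finger opening in m; the grip force is fixed at half the most; returns when the fingers have stopped.
- robot.pause(seconds).
- robot.ik(position, orientation): joint angles nearest the present ones, or None.
- robot.get_state(): the state.
- robot.grab_frame(name): name is "scene" or "side" or "wrist"; returns the picture (384x512x3 uint8, red, green, blue); there is no depth.
- robot.camera_info(name): a dict with "fx", "fy", "cx", "cy" (pixels), "dist" ([k1, k2, p1, p2, k3] as OpenCV has them; the pictures are not rectified), "rvec" (rotation vector, rad) and "tvec" (3), from world to camera coordinates, as OpenCV has them. Camera axes: x right, y down, z forward; pixel columns grow to the right and rows downward; lengths in m; the calibration is good to about 2 mm. A picture is of the moment at which its call begins: read the wrist's pose just before it. camera_info takes no time and is no camera call; for the wrist camera it gives the pose at the moment of the call.
A pose or a line that the arm cannot do raises robot.PlanningError and nothing moves.
- robot.sign_off(): hands the job in, once; it reports no verdict.
The state is a dict: "time": time; "qpos": joint angles; "joint_vel": joint speeds; "effort": joint torques, N m; "ee_pos": TCP position; "tool_rot": TCP orientation; "force": force on the tool from outside, world axes, zero at the start; "moment": the same for the moment, N m; "opening": finger opening in m.
Only numpy, scipy, OpenCV 4.12 (cv2) and the standard library are available. Lean on these libraries where they do the work, as an engineer would, in place of code of your own. Each camera call takes 0.05 s, during which the arm holds its last target.

## Working session

There is one attempt and no reset: what is moved stays moved. The work goes in short steps, each a Python script; the robot and the scene stay as the last script left them, time stands still between calls to the robot, and variables do not carry over. Pictures are saved under pics/ and viewed, and the job is handed in when it is done.

```bash
ls; mkdir -p pics; python3 - <<'E'
from rig import robot
import cv2
for n in ("scene","side"):
    cv2.imwrite(f"pics/{n}0.png",cv2.resize(robot.grab_frame(n)[:,:,::-1],(800,600),interpolation=cv2.INTER_CUBIC))
    i=robot.camera_info(n);print(n,i)
s=robot.get_state();print(s)
E
```

```text
pics
scene {'fx': 468.1490317583484, 'fy': 468.1490317583484, 'cx': 257.26998512193666, 'cy': 191.13707226779601, 'dist': array([-0.17980144,  0.        ,  0.        ,  0.        ,  0.        ]), 'rvec': array([ 1.92481299,  1.18219461, -0.59035924]), 'tvec': array([-0.26219004, -0.203143  ,  1.24306728])}
side {'fx': 379.04072293581663, 'fy': 379.04072293581663, 'cx': 254.62940613928632, 'cy': 184.12755280702947, 'dist': array([0.03729437, 0.        , 0.        , 0.        , 0.        ]), 'rvec': array([ 2.07966777, -0.75339137,  0.38345502]), 'tvec': array([-0.40950251,  0.31524528,  0.46805195])}
{'time': 0.1, 'qpos': array([-1.18850828,  0.4179102 , -0.01032076,  1.61410924,  0.00471248,
        1.11069205, -0.05297668]), 'joint_vel': array([ 1.05656205e-03,  1.29977734e-03,  9.72662116e-04, -8.46180514e-04,
       -8.98265488e-05, -7.65240299e-04,  4.00713617e-04]), 'effort': array([ 2.35633001e-03, -8.52582479e+01,  6.41278289e-01, -4.26690280e+01,
       -4.86030313e-02,  1.63598353e-02,  9.43126588e-05]), 'ee_pos': array([0.25688221, 0.5694216 , 0.22389229]), 'tool_rot': array([[-9.11559618e-01,  4.11167761e-01, -3.67299822e-04],
       [ 4.11167915e-01,  9.11559039e-01, -1.03174333e-03],
       [-8.94041241e-05, -1.09151746e-03, -9.99999400e-01]]), 'force': array([ 0.0791553 ,  0.63409941, -0.15714241]), 'moment': array([-0.00236705, -0.02263709,  0.04052776]), 'opening': 0.09355443432527394}
```

View pics/scene0.png

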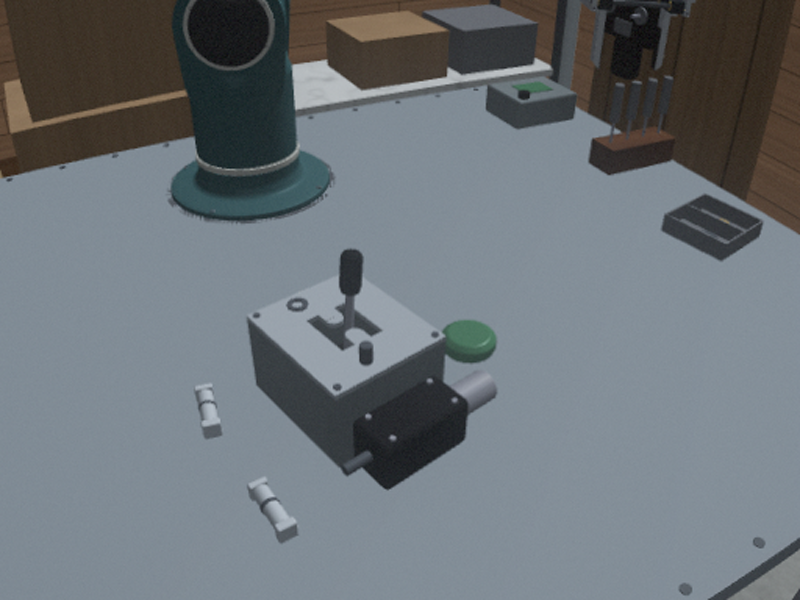

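View pics/side0.png

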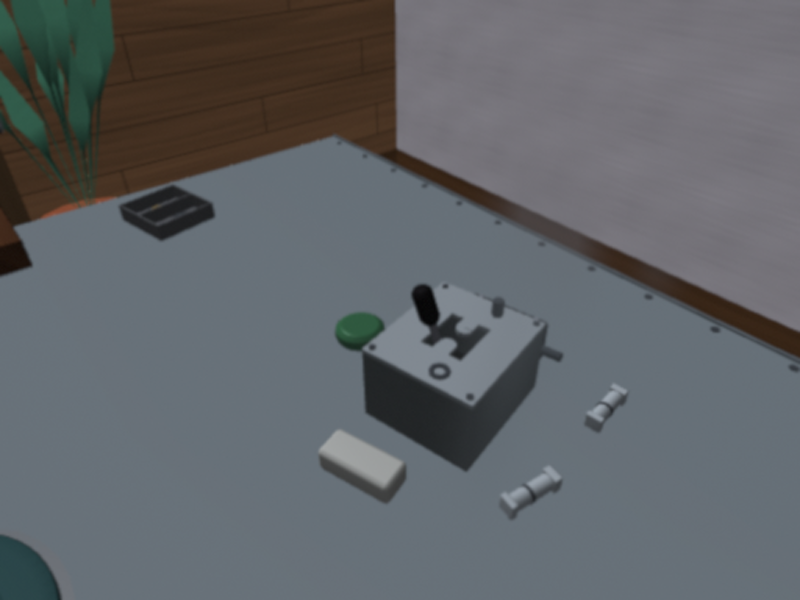

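```bash
python3 - <<'E'
from rig import robot
import cv2
a=robot.grab_frame("scene")[:,:,::-1];b=robot.grab_frame("side")[:,:,::-1]
cv2.imwrite("pics/s_raw.png",a);cv2.imwrite("pics/d_raw.png",b)
cv2.imwrite("pics/s1.png",cv2.resize(a[150:300,150:330],(720,600),interpolation=cv2.INTER_CUBIC))
cv2.imwrite("pics/d1.png",cv2.resize(b[170:320,210:390],(720,600),interpolation=cv2.INTER_CUBIC))
E
```

```text
(no output)
```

View pics/s1.png

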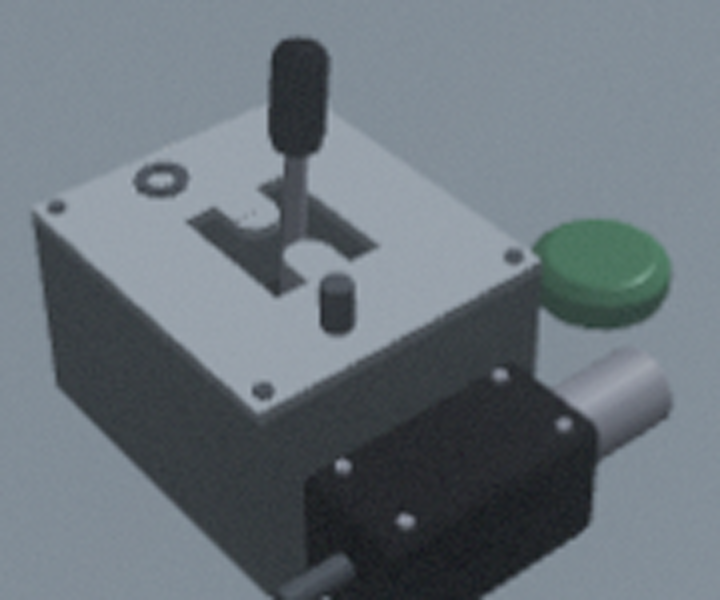

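View pics/d1.png

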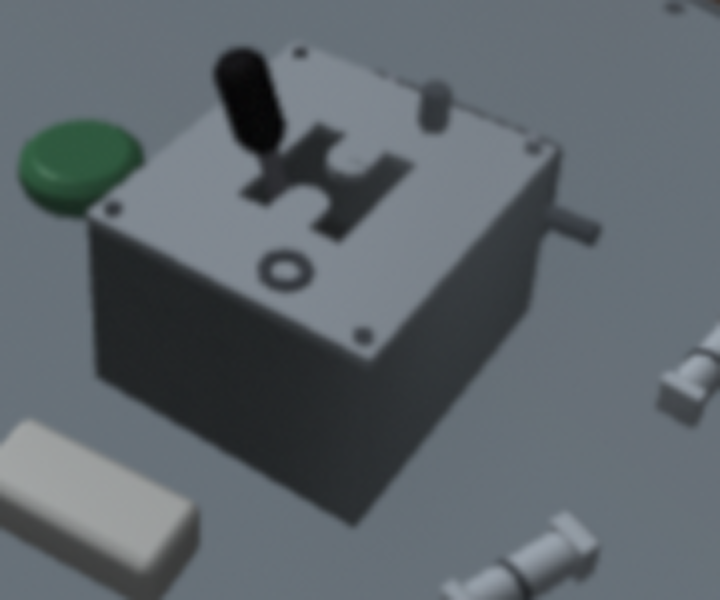

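```bash
cat > h.py <<'E'
from rig import robot
import numpy as np, cv2
def ray(n,p,info=None):
    i=info or robot.camera_info(n)
    K=np.array([[i['fx'],0,i['cx']],[0,i['fy'],i['cy']],[0,0,1]])
    u=cv2.undistortPoints(np.array([[p]],float),K,np.array(i['dist']))[0,0]
    R=cv2.Rodrigues(np.array(i['rvec']))[0];t=np.array(i['tvec'])
    d=R.T@np.array([u[0],u[1],1]);return -R.T@t,d/np.linalg.norm(d)
def plane(r,z): return r[0]+r[1]*(z-r[0][2])/r[1][2]
def tri(r1,r2):
    A=np.stack([r1[1],-r2[1]],1);s=np.linalg.lstsq(A,r2[0]-r1[0],rcond=None)[0]
    a=r1[0]+s[0]*r1[1];b=r2[0]+s[1]*r2[1];return (a+b)/2,np.linalg.norm(a-b)
S=lambda u,v:ray('scene',(u/4+150-.375,v/4+150-.375))
D=lambda u,v:ray('side',(u/4+210-.375,v/4+170-.375))
E
python3 - <<'E'
from h import *
np.set_printoptions(precision=4,suppress=True)
P={'NR':(S(57,207),D(363,336)),'FR':(S(263,391),D(534,148)),'FL':(S(514,257),D(300,52)),'pin_top':(S(338,283),D(436,90)),'washer':(S(162,180),D(286,271)),'knob':(S(299,97),D(250,102)),'ktop':(S(301,47),D(239,60)),
'kbot':(S(296,148),D(261,142)),
'slotRnear':(S(203,216),D(325,235)),'slotRfar':(S(290,290),D(402,158)),'puck_top':(S(602,252),D(82,150))}
for k,v in P.items(): print(k,*tri(*v))
print('NL side',plane(D(113,209),.1))
# knob above?
for k in ('NR','FR','FL'): print(k,plane(P[k][0],.1),plane(P[k][1],.1))
E
```

```text
NR [ 0.507  -0.1412  0.1008] 0.00012515529189167444
FR [ 0.6475 -0.1088  0.1012] 0.0001437319097133042
FL [0.619  0.0121 0.101 ] 0.0008303471002460054
pin_top [ 0.6253 -0.068   0.1209] 0.00029731174478732825
washer [ 0.5089 -0.0957  0.101 ] 0.00048135403412118306
knob [ 0.5354 -0.0431  0.1432] 0.0001274152694771088
ktop [ 0.5318 -0.0398  0.1644] 0.00035407989214972674
kbot [ 0.5393 -0.0467  0.1217] 0.00037245818156227193
slotRnear [ 0.5375 -0.0887  0.0992] 0.0006575964707112996
slotRfar [ 0.5979 -0.0758  0.1004] 0.0005762795628807709
puck_top [0.5489 0.1019 0.0217] 0.0004400523369964188
NL side [ 0.4791 -0.0199  0.1   ]
NR [ 0.5059 -0.1409  0.1   ] [ 0.5076 -0.1407  0.1   ]
FR [ 0.6462 -0.1082  0.1   ] [ 0.6487 -0.108   0.1   ]
FL [0.6182 0.0123 0.1   ] [0.6203 0.0137 0.1   ]
```

```bash
cat >> h.py <<'E'
np.set_printoptions(precision=4,suppress=True)
C=np.array([.5632,-.0645]);th=.231
ex=np.array([np.cos(th),np.sin(th)]);ey=np.array([-ex[1],ex[0]])
def W(x,y,z): return np.array([*(C+x*ex+y*ey),z])
def L(p): d=np.asarray(p)[:2]-C; return np.array([d@ex,d@ey,p[2]])
R0=np.array([[-ex[0],ey[0],0],[-ex[1],ey[1],0],[0,0,-1.]])
def rep():
    s=robot.get_state();print(round(s['time'],2),L(s['ee_pos']),s['force'],s['opening'])
def pics(k):
    a=robot.grab_frame("scene")[:,:,::-1];b=robot.grab_frame("side")[:,:,::-1]
    A=cv2.resize(a[150:300,150:330],(720,600),interpolation=cv2.INTER_CUBIC)
    B=cv2.resize(b[170:320,210:390],(720,600),interpolation=cv2.INTER_CUBIC)
    cv2.imwrite(f"pics/{k}s.png",A);cv2.imwrite(f"pics/{k}d.png",B)
    cv2.imwrite(f"pics/{k}.png",cv2.resize(np.hstack([A,B]),(800,333),interpolation=cv2.INTER_AREA))
E
python3 - <<'E'
from h import *
robot.gripper_to(0.0)
rep()
robot.move_ptp(W(-.075,.027,.27),R0); rep()
robot.move_linear(W(-.075,.027,.154)); rep()
robot.move_linear(W(-.050,.027,.154)); rep()
pics('a')
E
```

```text
1.62 [-0.1528  0.6874  0.2244] [ 0.2383 -0.2951  0.0318] 0.0009599374005223133
3.99 [-0.0747  0.0276  0.2699] [0.3263 0.4424 0.06  ] 0.0004112959949182288
4.92 [-0.0746  0.0269  0.1547] [-0.3016 -0.2736 -0.0523] 0.0006176763652015885
5.23 [-0.0497  0.0269  0.1544] [-0.5632  0.0598 -0.5674] 0.0007549622155710171
```

View pics/a.png

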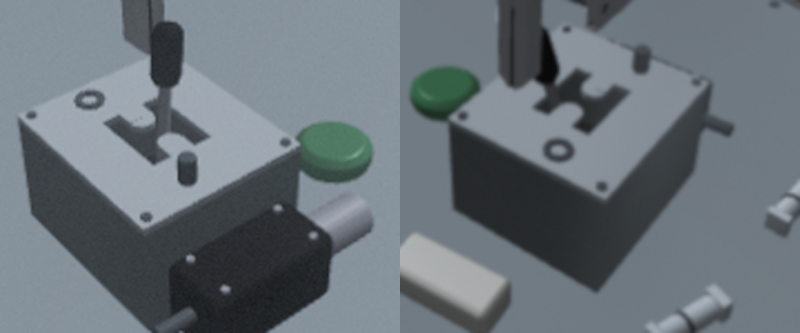

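The fingers stand just near-side of the knob (side view, about (520,45) against the knob at (547,60)), not yet touching. Next I push the lever to the cross slot.

```bash
python3 - <<'E'
from h import *
robot.move_linear(W(-.020,.027,.154),velocity=.04); rep(); 
robot.move_linear(W(-.05,.027,.154)); rep()
robot.move_linear(W(-.05,.060,.27)); 
robot.move_linear(W(-.03,.16,.27)); rep(); pics('b')
E
```

```text
6.23 [-0.0201  0.027   0.154 ] [-1.0049 -0.7008 -0.0324] 0.0007585802528725578
6.58 [-0.05    0.0271  0.1543] [ 0.4149 -0.2154  0.9237] 0.00060932718762642
8.37 [-0.0302  0.159   0.2698] [0.2688 0.1722 0.482 ] 0.0005664816300353731
```

View pics/bs.png

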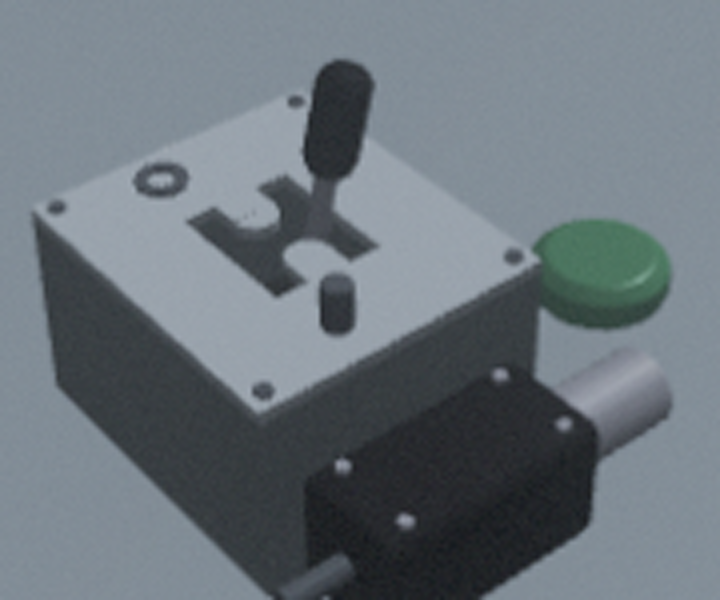

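View pics/bd.png

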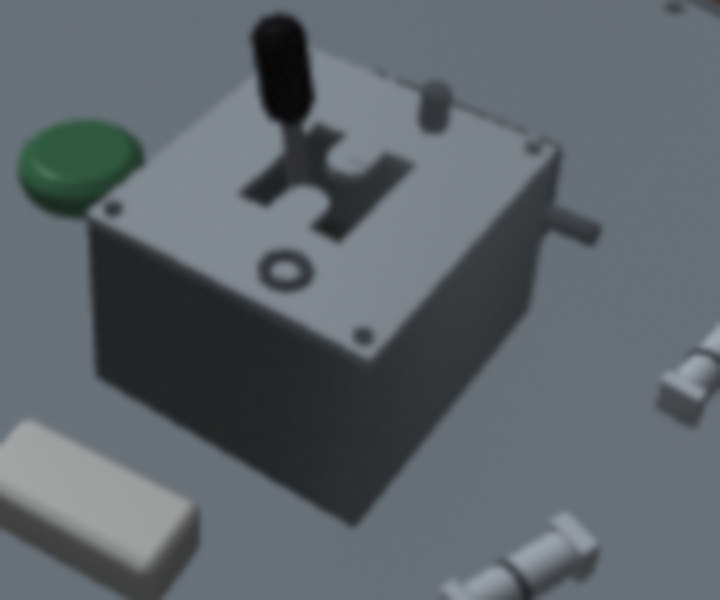

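```bash
python3 - <<'E'
from h import *
NL=tri(S(296,101),D(113,209));FR=tri(S(263,391),D(534,148));print(NL,(NL[0]+FR[0])/2)
for a,b in (((339,119),(283,69)),((344,72),(279,27)),((331,167),(289,110))):
    p,e=tri(S(*a),D(*b));q=L(p);print(q,e,'lev',np.arctan2(q[0],np.hypot(q[1],q[2]-.02)),'side',-np.arctan2(q[1],q[2]-.02))
E
```

```text
(array([ 0.4786, -0.0206,  0.1007]), np.float64(1.4776530415956856e-05)) [ 0.563  -0.0647  0.1009]
[0.0032 0.0278 0.1454] 0.0003014840831677115 lev 0.025113688313861043 side -0.21815705207888703
[0.0031 0.0307 0.1662] 0.0005454444387102442 lev 0.02080102877889644 side -0.2068851627608807
[0.0035 0.0236 0.1246] 0.0007821888848633697 lev 0.03223667868818697 side -0.22167506205877024
```

```bash
python3 - <<'E'
from h import *
robot.move_linear(W(.06,.06,.27),velocity=.25)
robot.move_linear(W(.06,.027,.154),velocity=.2)
robot.move_linear(W(.023,.027,.154),velocity=.04); rep()
robot.move_linear(W(.045,.027,.154)); 
robot.move_linear(W(.05,.085,.17),velocity=.2); robot.move_linear(W(0,.085,.154)); rep(); pics('c')
E
```

```text
10.98 [0.0232 0.0271 0.154 ] [-0.5186 -0.1285  0.2068] 0.00017372479125809826
12.23 [0.0006 0.0845 0.1544] [-0.482   0.6274 -0.0004] 0.0005494285768732505
```

View pics/cs.png

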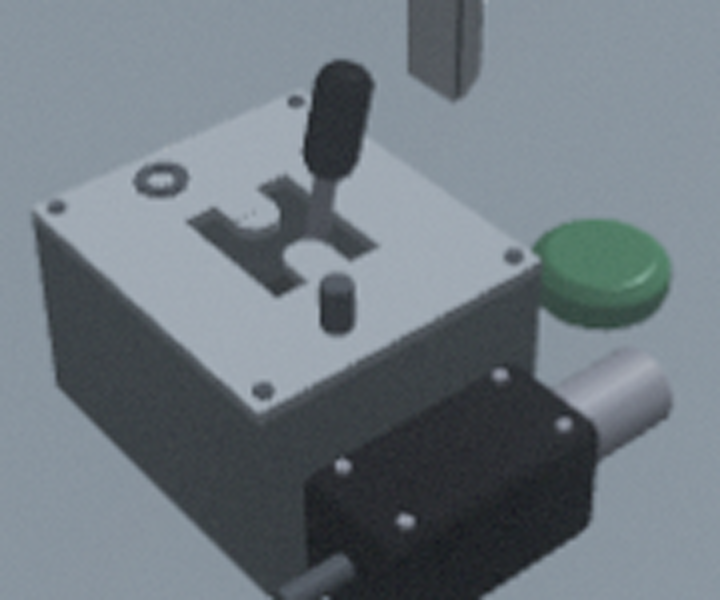

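View pics/cd.png

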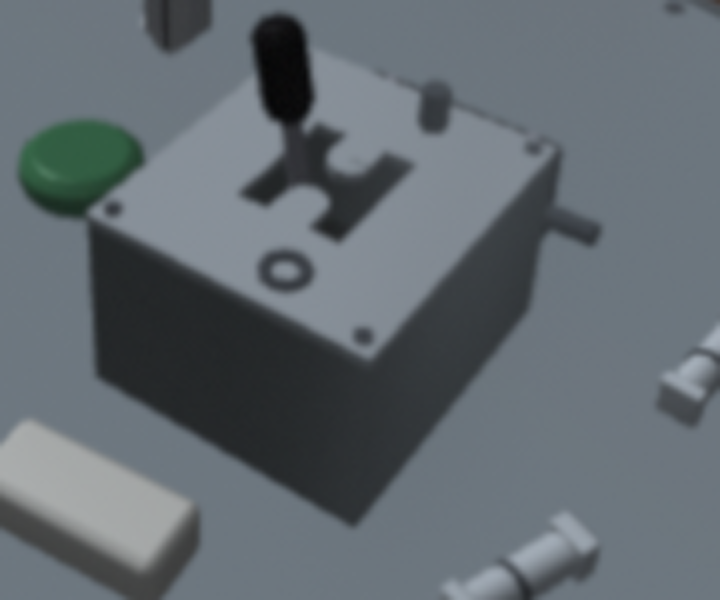

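```bash
python3 - <<'E'
from h import *
robot.move_linear(W(.001,.060,.154),velocity=.1); rep()
print(robot.move_linear(W(-.001,.0,.154),velocity=.04,threshold=10)); rep(); pics('d')
E
```

```text
12.73 [0.0011 0.0598 0.1539] [ 0.1247 -0.3889 -0.6636] 0.0003665231669833378
False
14.38 [-0.0011  0.0001  0.154 ] [0.3606 1.3615 0.1393] 0.0005673552860306923
```

View pics/ds.png

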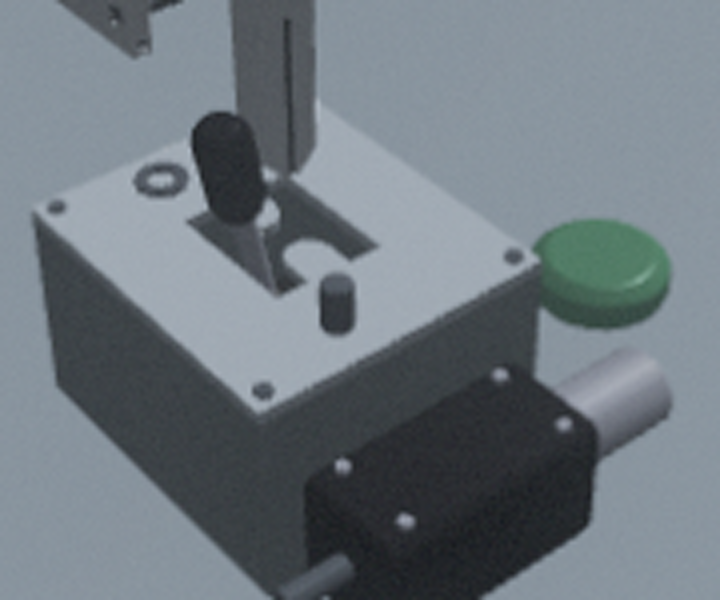

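View pics/dd.png

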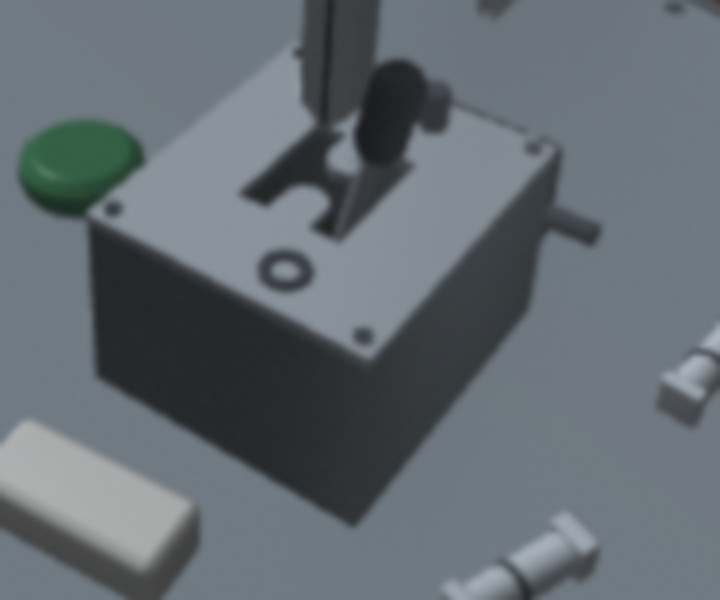

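```bash
cat >> h.py <<'E'
def K(a,b):
    p,e=tri(S(*a),D(*b));q=L(p);print(q,round(e,4),'lev',round(np.arctan2(q[0],np.hypot(q[1],q[2]-.02)),3),'side',round(-np.arctan2(q[1],q[2]-.02),3))
E
python3 - <<'E'
from h import *
K((229,168),(391,113)); K((216,124),(399,73))
robot.move_linear(W(-.001,-.004,.154),velocity=.03,threshold=10); rep()
robot.move_linear(W(-.001,.02,.154)); rep()
robot.move_linear(W(-.075,.03,.20),velocity=.2); rep(); pics('e')
E
```

```text
[ 0.0032 -0.0256  0.146 ] 0.0003 lev 0.025 side 0.201
[ 0.0019 -0.0288  0.1677] 0.0012 lev 0.013 side 0.192
14.77 [-0.0011 -0.004   0.1539] [-0.4124  2.6926 -1.3546] 0.0003782788068541135
15.07 [-0.0008  0.0204  0.1542] [-0.5375 -0.4972  0.3871] 0.0003838982604861325
15.67 [-0.0743  0.0298  0.2001] [ 0.5152  0.2535 -0.9566] 0.0002821276591781465
```

View pics/es.png

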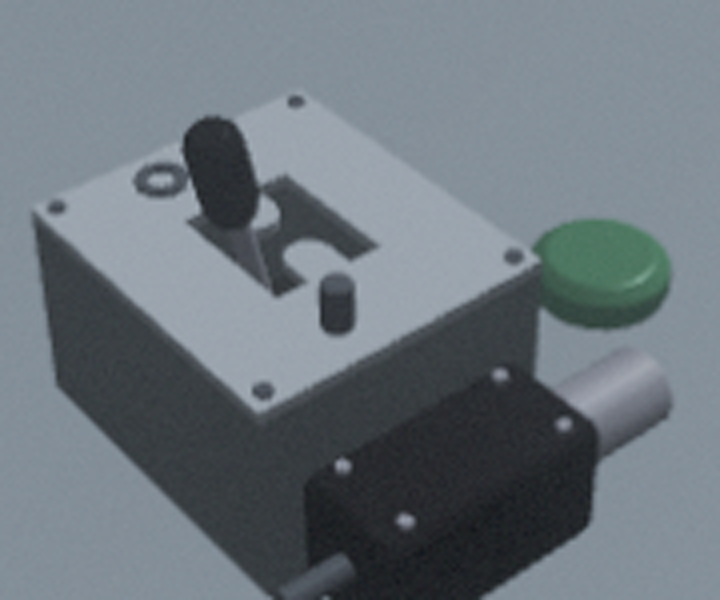

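View pics/ed.png

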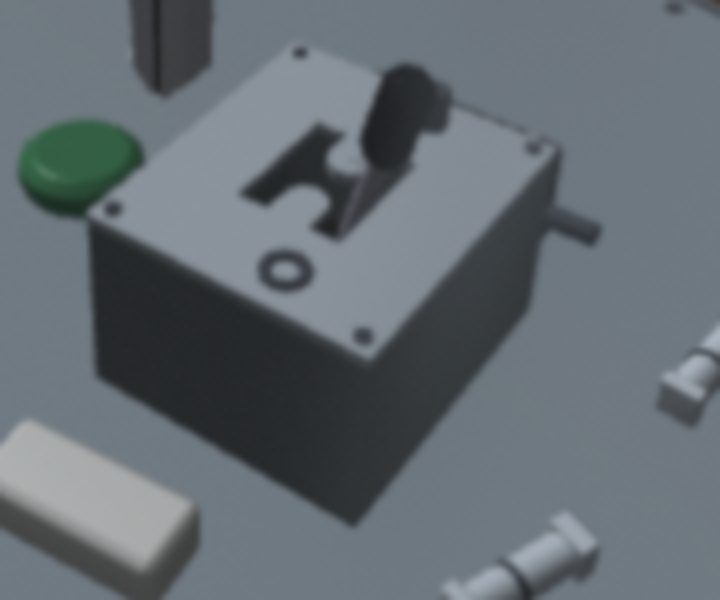

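```bash
python3 - <<'E'
from h import *
robot.move_linear(W(-.06,-.028,.20),velocity=.2)
robot.move_linear(W(-.06,-.028,.154),velocity=.15); rep()
print(robot.move_linear(W(.026,-.027,.154),velocity=.035,threshold=12)); rep()
pics('f')
robot.move_linear(W(-.03,-.027,.154)); rep()
robot.move_linear(W(-.10,-.02,.30),velocity=.2); rep(); pics('g')
E
```

```text
16.68 [-0.0599 -0.0276  0.1542] [ 0.1381 -0.5384  0.6428] 0.0007123441341182687
True
18.62 [ 0.0155 -0.0269  0.1528] [-7.7348 -1.6849  6.3049] 0.00037695252286031386
19.18 [-0.0291 -0.0269  0.1545] [-0.214  -0.4284  0.0055] 0.0004081724056772023
20.13 [-0.0998 -0.0197  0.2991] [-0.3112  0.2629 -0.2534] 0.0008233053067142028
```

View pics/gs.png

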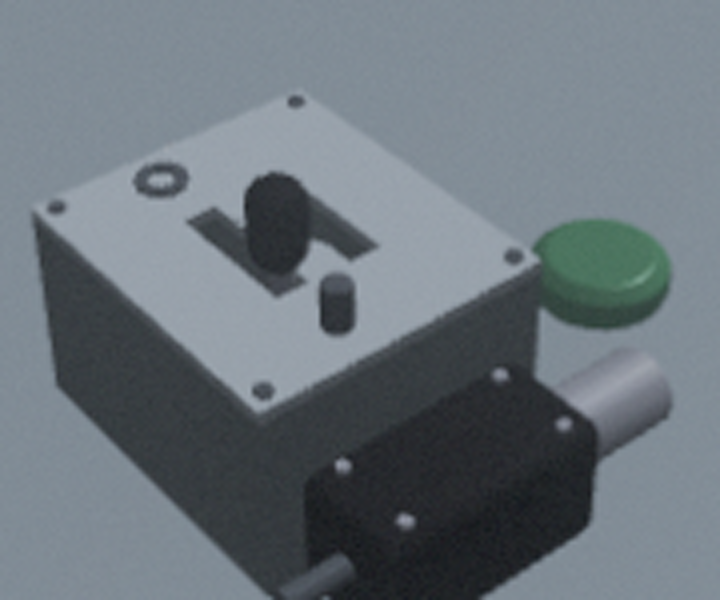

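View pics/gd.png

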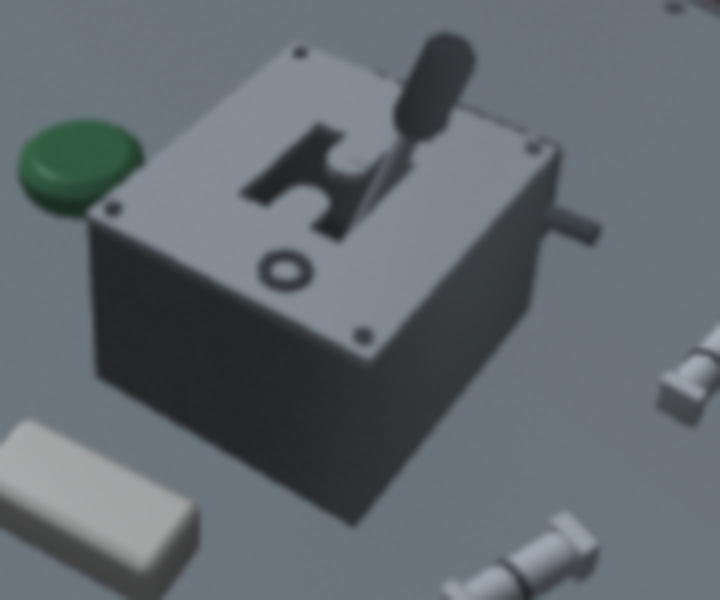

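```bash
python3 - <<'E'
from h import *
K((276,223),(434,86));K((277,182),(449,46));K((276,263),(420,129))
robot.pause(.3)
cur={n:robot.grab_frame(n)[:,:,::-1] for n in('scene','side')}
for n,f in (('scene','s_raw'),('side','d_raw')):
    o=cv2.imread(f"pics/{f}.png");d=cv2.absdiff(cv2.GaussianBlur(o,(5,5),0),cv2.GaussianBlur(cur[n],(5,5),0)).max(2)
    d=(d>18).astype(np.uint8);k,_,st,_=cv2.connectedComponentsWithStats(d)
    print(n,[list(x) for x in st[1:] if x[4]>8])
rep();cv2.imwrite("pics/fin.png",cv2.resize(np.hstack([cur['scene'],cur['side']]),(800,300)))
E
```

```text
[ 0.0365 -0.0279  0.1408] 0.0006 lev 0.286 side 0.227
[ 0.04   -0.0301  0.1616] 0.0016 lev 0.27 side 0.209
[ 0.0327 -0.0257  0.1186] 0.0013 lev 0.31 side 0.255
scene [[np.int32(92), np.int32(0), np.int32(77), np.int32(68), np.int32(1678)], [np.int32(123), np.int32(0), np.int32(39), np.int32(10), np.int32(178)], [np.int32(149), np.int32(0), np.int32(75), np.int32(60), np.int32(1579)], [np.int32(374), np.int32(0), np.int32(17), np.int32(43), np.int32(309)], [np.int32(394), np.int32(0), np.int32(38), np.int32(45), np.int32(362)], [np.int32(430), np.int32(0), np.int32(15), np.int32(11), np.int32(97)], [np.int32(153), np.int32(31), np.int32(30), np.int32(60), np.int32(1133)], [np.int32(210), np.int32(158), np.int32(23), np.int32(61), np.int32(876)]]
side [[np.int32(193), np.int32(0), np.int32(172), np.int32(155), np.int32(11923)], [np.int32(308), np.int32(178), np.int32(21), np.int32(33), np.int32(370)], [np.int32(262), np.int32(181), np.int32(21), np.int32(32), np.int32(464)], [np.int32(297), np.int32(210), np.int32(11), np.int32(17), np.int32(68)]]
20.63 [-0.1    -0.02    0.2999] [0.4521 0.6577 0.3953] 0.0010128427938440382
```

View pics/fin.png

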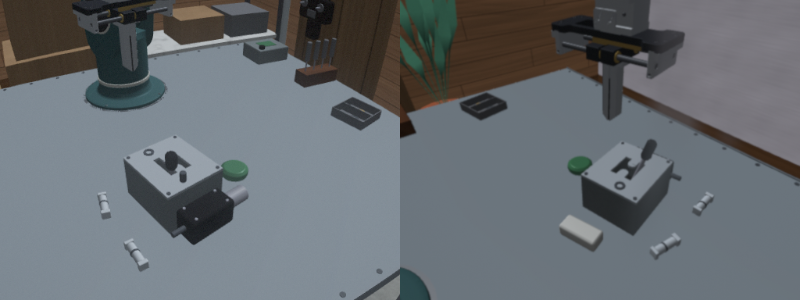

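```bash
python3 -c "
from rig import robot
robot.sign_off()"
```

```text
the job is handed in; nothing more can be done
```

The lever is standing by itself, fully home in the far-right slot, the one with the steel pin beyond its end. I handed the job in at about 20.6 s, well inside the 51 s limit.

I only pushed the knob, with the closed fingers: from the near-left slot back to the cross slot, across to the right, then far until it met the stop. The 12 N force limit ended that last push.

**Lever position:** triangulating the knob from the two cameras gives lever about 0.286 rad and sideways about 0.22 rad. Readings from the knob's top and bottom ends scattered more, at 0.27 to 0.31 rad for lever and 0.21 to 0.255 rad for sideways. I trusted the knob-centre reading together with the stop force.

**Other objects:** comparing before and after pictures, only the lever and the robot arm had changed. The puck, both shock bodies and the bumper block showed no movement. The gripper was about 15 cm above and clear of everything at hand-in.

**What did not go as planned:** the first push left the lever at about +0.024 rad, off centre but within the ±0.03 needed to cross. I tried to nudge it back and it did not move, but it then crossed freely.

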